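# Feel for the release notch of the bus change tray

## Task

The cash drawer under the bus driver's change tray is held by a hidden release: a notch somewhere along the felt ledge on the tray's front edge. Lay a fingertip on the ledge at its left end (by the red stitch), sweep it along the ledge to the right until it finds the notch, and press the plate inside the notch right down so that the drawer springs open. Then let the plate come back up, leave the drawer open, and do not grasp, lift or disturb anything standing about.

Things in the scene. Friction and masses are not known exactly. Their poses are not given: they have to be found in the camera images.
- tray: Fixed change tray, black casing, tan felt top, 280 (x) x 470 (y) x 97 mm high. Origin under its centre on the table; x to the back (away from the robot), y left, z up. Main top, 97 mm up, spans x -98..140 mm; coins in it stand 7 mm proud at x -62. In front of it the LEDGE, tan, flat, 85 mm up, 42 mm wide (x -140..-98), open to the front, y -166..166 mm; end blocks 97 mm high beyond.
- ledge_left (a point): Point on the ledge surface, mid-width, 16 mm from its left end (tray frame x -119, y 150, z 85 mm). A thin red stitch crosses the ledge at y 135 mm. Start the sweep here: a touch on the ledge with the TCP above tray y 112 mm counts as the left end. The fingertip must still touch the ledge as it passes y 106 to 75 mm. Axes as the tray's.
- ledge_right (a point): Point on the ledge surface, mid-width, 16 mm from its right end (tray frame x -119, y -150, z 85 mm). Axes as the tray's.
- release (a joint): Tan plate (40 x 45 mm), floor of the NOTCH: a gap in the ledge 48 mm long in y, open to the front, centre anywhere in tray y -70..70 mm at x -119, same colour as the ledge; takes tips up to 35 mm long in y. 0: at rest, 10 mm below the ledge; grows when pressed down, 0.007 m fully down (17 mm below). Spring 3.5 N at first, 7.5 N at the bottom, plus about 1 N friction; springs back.
- drawer (a joint): Steel-fronted cash drawer under the ledge, front 310 x 44 mm, top 53 mm above the table, no handle. 0 shut, 0.045 m open, sliding towards the robot (tray -x). Its spring opens it by itself once the plate is more than about 4 mm down; it then stays open.
- coin_roll: Paper-wrapped roll of coins standing on the tray's top, 26 mm diameter, 55 mm high, loose; origin at the centre of its underside. Leave alone.
- coin_cup: Small open aluminium cup standing on the tray's top, 56 mm diameter at the rim, 45 mm high, loose; origin at the centre of its underside. Leave alone.
- flask: Green drinking flask with a black cap standing on the table on the left of the tray, 68 mm diameter, 190 mm high, loose; origin at the centre of its underside. Leave alone.
- stamp: Dark wooden hand stamp standing on the table on the right of the tray, 44 mm diameter, 80 mm high, loose; origin at the centre of its underside. Leave alone.

How it is judged:
By the outcome, as a careful person would: the job done as asked, in the order asked, and still so for the second after the job is handed in, with the robot touching nothing.
It also fails if it takes over 58 s, if anything falls off the work surface, if the arm or the gripper's body presses on something with over 40 N, if the wrist force passes 120 N, or if a joint passes its speed limit or range.

## Robot

A 7-joint arm with a two-finger parallel gripper is mounted at the origin on the work surface. World frame = base frame: x ahead of the robot, y to its left, z up, the work surface at z = 0. Lengths are in m, angles in rad, forces in N, time in s.
With the tool pointing down it reaches from about 0.4 to 0.85 m from the base axis. Payload 10.4 kg.
Tool frame: the origin (TCP) lies between the finger pads, 19 mm behind the fingertips; this is the grasp point; z points along the fingers, y is the line along which they close (so a half turn about z gives the same grasp; the last joint's range is limited). The gripper opens to 85 mm and grips with 20 to 120 N. Pads are 22 mm wide; open, the fingers measure 114 mm over their backs; the gripper's body (76 mm by 85 mm) begins 54 mm behind the grasp point. The pads swing forward as they close: fully open they stand 13 mm farther back than shut.
Start: joints at [-1.335, 0.332, -0.065, 1.46, 0.022, 1.35, -0.088], TCP at [0.16, 0.604, 0.25] pointing down, gripper open.
Joint ranges: [-2.6, 2.6], [-0.5, 2.12], [-1.47, 1.34], [0.16, 2.42], [-1.27, 4.41], [0.06, 2.06], [-2.6, 2.6]. Speed limits (rad/s): [2.22, 2.22, 2.79, 2.79, 3.14, 3.14, 3.14].

## Interface

Orientations are given as a unit quaternion [x, y, z, w].
In Python, from workcell import * gives the robot as it stands.
- The arm moves only by the tool apply_moves, never from a script. Its argument "rows" is a list of rows, each an object of numbers: "x", "y", "z": the shift along the tool's x, y, z in mm; "ax", "ay", "az": the turn, a rotation vector about the tool's x, y, z in degrees; "gripper": the closure, from 0 (fully open) to 1 (shut). A call has 1 to 5 rows; each row shifts and turns the commanded pose from where the row before left it, along the tool's axes as they then stand; what a row does not reach is not made up. A row lasts 1/12 s, in which the tool goes at most 41.7 mm and 7.16 degrees, less where a joint would pass 70% of its speed; a pose out of reach is approached as far as the arm can. A call with a gripper value outside its range is refused whole. The fingers move at their own pace and stop on an object; "newtons" is the grip in N (left out, the last holds). Time passes only in rows, so rows that do not move let the fingers close. It gives the time, the measured TCP pose, the force, the opening and the grip force at its end, in the units of the state.
- get_obs(): the state, without advancing time (a new reading comes with each control period).
- camera(name): name is "scene" or "top" or "wrist"; returns a dict with "color" (384x512x3 uint8, red, green, blue), "fov_y" (degrees; the focal length in pixels is half the picture's height over the tangent of half this angle, whatever the lens; pixels are square), "cx", "cy" (the principal point, pixels), "k1" (the pictures are not rectified: a ray, as slopes to the right and down, at radius r is drawn at 1 + k1 r^2 times it, then the intrinsics apply), "rvec" (rotation vector, rad) and "tvec" (3), from world to camera coordinates, as OpenCV has them. Camera axes: x right, y down, z forward; pixel columns grow to the right and rows downward; lengths in m; the calibration is good to about 2 mm. A picture is of the moment at which its call begins. There is no depth.
- hand_in(): hands the job in; it is judged then, once.
The state is a dict: "clock": time; "joint_pos": joint angles; "joint_velocities": joint speeds; "tau": joint torques, N m; "position": TCP position; "ee_rot": TCP orientation; "ft_force": force on the tool from outside, world axes, zero at the start; "torque": the same for the moment, N m; "grip_width": opening from 0.0 (shut) to 1.0 (fully open); "grasp_force": force on a finger pad.
Only numpy, scipy, OpenCV 4.12 (cv2) and the standard library are available. Lean on these libraries where they do the work, as an engineer would, in place of code of your own. Each camera call takes 0.05 s, during which the arm holds its last target. There are 200 camera calls.

## Working session

There is one attempt and no reset: what is moved stays moved. The work goes in short steps, Python scripts to look and compute and a tool call to move; the robot and the scene stay as the last step left them, time stands still between calls to the robot, and variables do not carry over. Pictures are saved under pics/ and viewed, at most 10 in all, crops included, and the job is handed in when it is done.

Besides the shell and the picture viewer there is one more tool, called by a JSON object that holds its "api" and its "payload". apply_moves: Moves the arm, as the interface text tells. Its arguments: {"type":"object","properties":{"rows":{"type":"array","items":{"type":"object","properties":{"x":{"type":"number"},"y":{"type":"number"},"z":{"type":"number"},"ax":{"type":"number"},"ay":{"type":"number"},"az":{"type":"number"},"gripper":{"type":"number"}}}},"newtons":{"type":"number"}},"required":["rows"]}

```bash
mkdir -p pics; python3 - <<'E'
from workcell import *
import cv2
o=get_obs();print(o)
for n in("scene","top"):
    c=camera(n);cv2.imwrite(f"pics/{n}0.png",c["color"][:,:,::-1]);print({k:v for k,v in c.items() if k!="color"})
E
```

```text
{'clock': 0.0, 'joint_pos': array([-1.33456723,  0.33288416, -0.0646885 ,  1.46094951,  0.02159287,
        1.34986915, -0.08851293]), 'joint_velocities': array([ 8.33031328e-04, -4.34483056e-05,  2.88308279e-04,  6.22685033e-04,
        1.83476214e-03,  6.12524253e-04,  3.05823215e-04]), 'tau': array([-5.63116118e-04, -6.25439286e+01,  4.88117512e-02, -3.91606021e+01,
        1.62328844e-02,  9.64650797e-03,  1.15056773e-05]), 'position': array([0.15988811, 0.60384779, 0.24920429]), 'ee_rot': array([ 1.29055661e-01,  9.91637099e-01, -7.04913099e-04, -6.08008049e-05]), 'ft_force': array([ 0.29340304,  0.31935069, -0.33002163]), 'torque': array([0.05697777, 0.02104304, 0.01697283]), 'grasp_force': 0.0, 'grip_width': 1.0003875574020797}
{'fov_y': 54.75376237097865, 'cx': 257.4878742406912, 'cy': 191.41769921599615, 'k1': -0.003817715963948944, 'rvec': array([ 1.13146132,  2.56041397, -0.762651  ]), 'tvec': array([ 0.36636183, -0.31270078,  1.19134383])}
{'fov_y': 47.58087486080853, 'cx': 246.04227727838702, 'cy': 190.6674567446448, 'k1': -0.0016844891817693439, 'rvec': array([ 2.19512264, -2.13756517,  0.11677917]), 'tvec': array([-0.00762493,  0.60208034,  1.30074559])}
```

View pics/scene0.png

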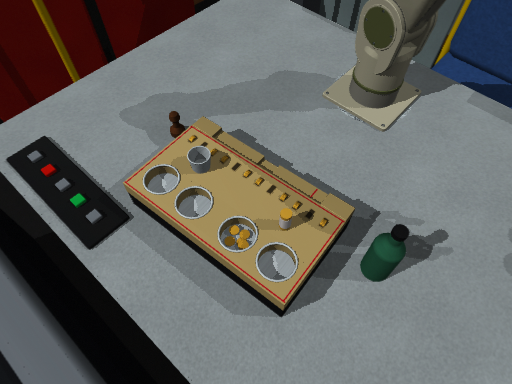

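View pics/top0.png

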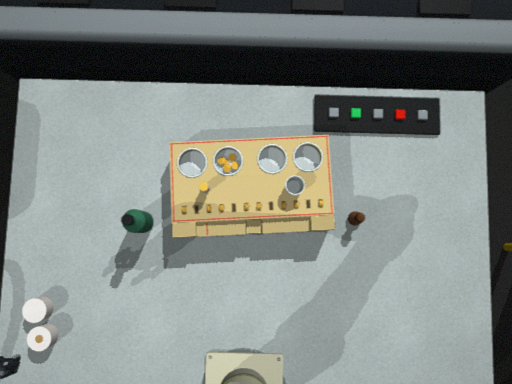

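The pictures show the tray at roughly (170..333, 137..236) in the top view, with a possible notch near (253,227) and the red stitch near (207,229). The flask is at (137,221) and the stamp at (356,218). Next I'll measure the tray outline.

```bash
cat > h.py <<'E'
from workcell import *
import cv2, numpy as np
def K(c):
    f=192/np.tan(np.radians(c["fov_y"]/2)); return np.array([[f,0,c["cx"]],[0,f,c["cy"]],[0,0,1.]])
def cast(c,uv,z):
    n=cv2.undistortPoints(np.float64(uv).reshape(-1,1,2),K(c),np.array([c["k1"],0,0,0.])).reshape(-1,2)
    R=cv2.Rodrigues(c["rvec"])[0]; C=-R.T@c["tvec"]; d=np.c_[n,np.ones(len(n))]@R
    return C+d*((z-C[2])/d[:,2])[:,None]
E
python3 - <<'E'
from h import *
c=camera("top");im=c["color"]
hsv=cv2.cvtColor(im,cv2.COLOR_RGB2HSV)
m=cv2.inRange(hsv,(5,60,60),(30,255,255));m[:125]=0;m[245:]=0;m[:,:160]=0;m[:,342:]=0
m=cv2.morphologyEx(m,cv2.MORPH_OPEN,np.ones((3,3)))
k=max(cv2.findContours(m,cv2.RETR_EXTERNAL,cv2.CHAIN_APPROX_NONE)[0],key=cv2.contourArea)
p=cast(c,k,0.097)[:,:2]
r=cv2.minAreaRect(np.float32(p*1000));print(r,cv2.boxPoints(r))
w=im[125:245,160:345];w=cv2.resize(w,None,fx=4.3,fy=4.3,interpolation=cv2.INTER_CUBIC)
cv2.imwrite("pics/crop.png",w[:,:,::-1])
for uv,z in(((253,221),.085),((246,227),.075),((261,227),.075),((207,229),.085)):print(uv,cast(c,[uv],z))
E
```

```text
((611.3228759765625, -5.374053955078125), (280.7372131347656, 470.6813659667969), 4.325317859649658) [[ 453.6048   218.70984]
 [ 489.10333 -250.63098]
 [ 769.04095 -229.45795]
 [ 733.5424   239.88287]]
(253, 221) [[ 0.50796998 -0.01432341  0.085     ]]
(246, 227) [[0.49022564 0.00561734 0.075     ]]
(261, 227) [[ 0.49139285 -0.0384089   0.075     ]]
(207, 229) [[0.48117292 0.11897026 0.085     ]]
```

View pics/crop.png

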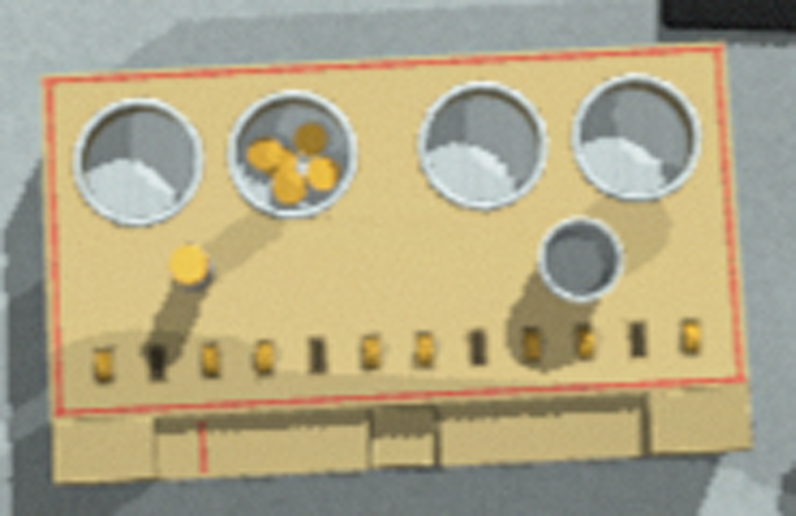

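The tray fits well: 280.7 x 470.7 mm, centre (0.6113, -0.0054), yaw 4.33°. In the crop the notch is at columns 370..437, which is about tray y -26..+22 mm, and the stitch is at column 203. I'll turn the tool to the tray axes, shut the gripper and approach.

{"api": "apply_moves", "payload": {"rows": [{"az": -6.4, "gripper": 1}, {"az": -6.4, "gripper": 1}, {"az": -6.4, "gripper": 1}, {"x": -10, "y": -17, "gripper": 1}, {"x": -18, "y": -31, "gripper": 1}], "newtons": 20}}

```text
invalid input at $.rows[0]: expected keys x, y, z, ax, ay, az, gripper
```

{"api": "apply_moves", "payload": {"rows": [{"x": -18, "y": -31}, {"x": -18, "y": -31}, {"x": -18, "y": -31}, {"x": -18, "y": -31}, {"x": -18, "y": -31}]}}

```text
invalid input at $.rows[0]: expected keys x, y, z, ax, ay, az, gripper
```

{"api": "apply_moves", "payload": {"rows": [{"x": -18, "y": -31}, {"x": -18, "y": -31}, {"x": -18, "y": -31}, {"x": -18, "y": -31}, {"x": -18, "y": -31}]}}

```text
invalid input at $.rows[0]: expected keys x, y, z, ax, ay, az, gripper
```

All keys are required in every row.

{"api": "apply_moves", "payload": {"rows": [{"x": 0, "y": 0, "z": 0, "ax": 0, "ay": 0, "az": -6.4, "gripper": 1}, {"x": 0, "y": 0, "z": 0, "ax": 0, "ay": 0, "az": -6.4, "gripper": 1}, {"x": 0, "y": 0, "z": 0, "ax": 0, "ay": 0, "az": -6.4, "gripper": 1}, {"x": -10, "y": -17, "z": 0, "ax": 0, "ay": 0, "az": 0, "gripper": 1}, {"x": -18, "y": -31, "z": 0, "ax": 0, "ay": 0, "az": 0, "gripper": 1}], "newtons": 20}}

```text
clock: 0.57
position: [0.1885, 0.5599, 0.249]
ee_rot: [-0.041, 0.999, -0.0, -0.001]
ft_force: [0.3, 0.0, 0.6]
grip_width: 0.304
grasp_force: 0.0
```

{"api": "apply_moves", "payload": {"rows": [{"x": -18, "y": -31, "z": 0, "ax": 0, "ay": 0, "az": 0, "gripper": 1}, {"x": -18, "y": -31, "z": 0, "ax": 0, "ay": 0, "az": 0, "gripper": 1}, {"x": -18, "y": -31, "z": 0, "ax": 0, "ay": 0, "az": 0, "gripper": 1}, {"x": -18, "y": -31, "z": 0, "ax": 0, "ay": 0, "az": 0, "gripper": 1}, {"x": -18, "y": -31, "z": 0, "ax": 0, "ay": 0, "az": 0, "gripper": 1}]}}

```text
clock: 0.98
position: [0.2937, 0.4091, 0.2499]
ee_rot: [-0.038, 0.999, 0.0, -0.0]
ft_force: [0.1, 0.0, 1.3]
grip_width: 0.001
grasp_force: 0.0
```

{"api": "apply_moves", "payload": {"rows": [{"x": -18, "y": -31, "z": 0, "ax": 0, "ay": 0, "az": 0, "gripper": 1}, {"x": -18, "y": -31, "z": 0, "ax": 0, "ay": 0, "az": 0, "gripper": 1}, {"x": -18, "y": -31, "z": 0, "ax": 0, "ay": 0, "az": 0, "gripper": 1}, {"x": -18, "y": -31, "z": 0, "ax": 0, "ay": 0, "az": 0, "gripper": 1}, {"x": -18, "y": -31, "z": 0, "ax": 0, "ay": 0, "az": 0, "gripper": 1}]}}

```text
clock: 1.4
position: [0.3952, 0.2614, 0.25]
ee_rot: [-0.038, 0.999, 0.0, -0.0]
ft_force: [0.5, 0.4, 0.4]
grip_width: 0.0
grasp_force: 0.0
```

{"api": "apply_moves", "payload": {"rows": [{"x": -18, "y": -34, "z": 0, "ax": 0, "ay": 0, "az": 0, "gripper": 1}, {"x": -18, "y": -34, "z": 5, "ax": 0, "ay": 0, "az": 0, "gripper": 1}, {"x": -18, "y": -34, "z": 25, "ax": 0, "ay": 0, "az": 0, "gripper": 1}, {"x": -17, "y": -33, "z": 35, "ax": 0, "ay": 0, "az": 0, "gripper": 1}, {"x": 0, "y": 0, "z": 35, "ax": 0, "ay": 0, "az": 0, "gripper": 1}]}}

```text
clock: 1.82
position: [0.4739, 0.1369, 0.1593]
ee_rot: [-0.034, 0.999, -0.0, 0.002]
ft_force: [0.9, -0.2, -0.9]
grip_width: 0.002
grasp_force: 0.0
```

{"api": "apply_moves", "payload": {"rows": [{"x": 0, "y": 0, "z": 15, "ax": 0, "ay": 0, "az": 0, "gripper": 1}, {"x": 0, "y": 0, "z": 0, "ax": 0, "ay": 0, "az": 0, "gripper": 1}, {"x": 0, "y": 0, "z": 0, "ax": 0, "ay": 0, "az": 0, "gripper": 1}]}}

```text
clock: 2.07
position: [0.4699, 0.1427, 0.1436]
ee_rot: [-0.038, 0.999, -0.0, -0.001]
ft_force: [-0.2, -0.2, 0.8]
grip_width: -0.003
grasp_force: 0.0
```

```bash
cat >> h.py <<'E'
def tray(p):
    a=np.radians(4.325); d=np.array(p[:2])*1000-[611.3,-5.4]
    return [round(d[0]*np.cos(a)+d[1]*np.sin(a),1),round(-d[0]*np.sin(a)+d[1]*np.cos(a),1),round(p[2]*1000-85,1)]
E
python3 - <<'E'
from h import *
o=get_obs();print(tray(o["position"]),o["ee_rot"],o["ft_force"])
c=camera("scene");cv2.imwrite("pics/s1.png",cv2.resize(c["color"][90:330,100:420],None,fx=2.4,fy=2.4)[:,:,::-1])
E
```

```text
[np.float64(-129.8), np.float64(158.3), np.float64(58.6)] [-3.82296663e-02  9.99268702e-01 -3.47693849e-04 -6.57714643e-04] [-0.2304764  -0.17800978  0.82759135]
```

View pics/s1.png

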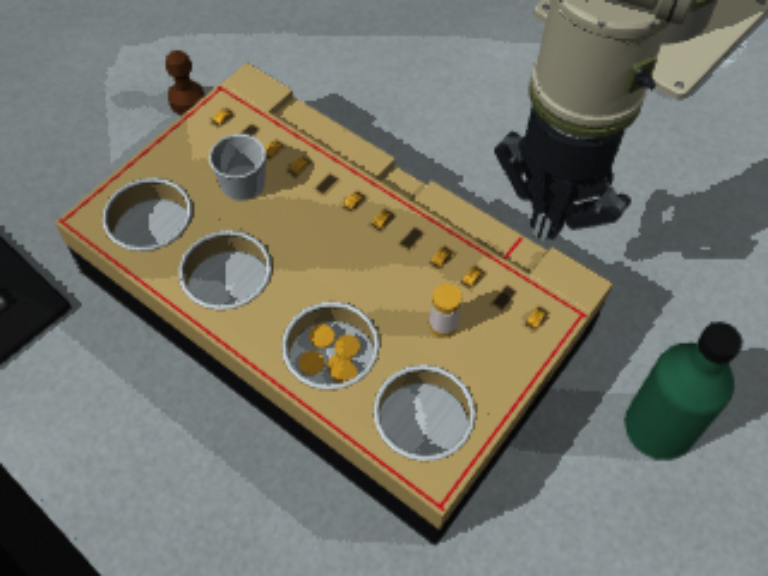

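The shut fingertips are at about (545,225), just left of the stitch at (515,247) and above the ledge. I'll correct x and y, then descend.

{"api": "apply_moves", "payload": {"rows": [{"x": -6, "y": -10, "z": 8, "ax": 0, "ay": 0, "az": 0, "gripper": 1}, {"x": -5, "y": -10, "z": 10, "ax": 0, "ay": 0, "az": 0, "gripper": 1}, {"x": 0, "y": 0, "z": 8, "ax": 0, "ay": 0, "az": 0, "gripper": 1}, {"x": 0, "y": 0, "z": 6, "ax": 0, "ay": 0, "az": 0, "gripper": 1}, {"x": 0, "y": 0, "z": 0, "ax": 0, "ay": 0, "az": 0, "gripper": 1}]}}

```text
clock: 2.53
position: [0.4822, 0.1244, 0.1113]
ee_rot: [-0.039, 0.999, 0.0, -0.0]
ft_force: [-0.4, -0.9, 0.6]
grip_width: -0.004
grasp_force: 0.0
```

{"api": "apply_moves", "payload": {"rows": [{"x": 0, "y": 0, "z": 2, "ax": 0, "ay": 0, "az": 0, "gripper": 1}, {"x": 0, "y": 0, "z": 2, "ax": 0, "ay": 0, "az": 0, "gripper": 1}, {"x": 0, "y": 0, "z": 1, "ax": 0, "ay": 0, "az": 0, "gripper": 1}, {"x": 0, "y": 0, "z": 0, "ax": 0, "ay": 0, "az": 0, "gripper": 1}]}}

```text
clock: 2.87
position: [0.4827, 0.1239, 0.1068]
ee_rot: [-0.038, 0.999, 0.0, 0.0]
ft_force: [-0.3, -0.8, 0.1]
grip_width: -0.004
grasp_force: 0.0
```

{"api": "apply_moves", "payload": {"rows": [{"x": 0, "y": 0, "z": 1, "ax": 0, "ay": 0, "az": 0, "gripper": 1}, {"x": 0, "y": 0, "z": 1, "ax": 0, "ay": 0, "az": 0, "gripper": 1}, {"x": 0, "y": 0, "z": 0, "ax": 0, "ay": 0, "az": 0, "gripper": 1}]}}

```text
clock: 3.12
position: [0.4827, 0.1236, 0.1046]
ee_rot: [-0.038, 0.999, 0.0, -0.0]
ft_force: [-0.3, -0.1, 0.1]
grip_width: -0.001
grasp_force: 0.0
```

{"api": "apply_moves", "payload": {"rows": [{"x": 0, "y": 0, "z": 0.7, "ax": 0, "ay": 0, "az": 0, "gripper": 1}, {"x": 0, "y": 0, "z": 0.7, "ax": 0, "ay": 0, "az": 0, "gripper": 1}, {"x": 0, "y": 0, "z": 0, "ax": 0, "ay": 0, "az": 0, "gripper": 1}]}}

```text
clock: 3.37
position: [0.4828, 0.1236, 0.1038]
ee_rot: [-0.038, 0.999, 0.0, -0.0]
ft_force: [-2.4, -0.8, 7.3]
grip_width: -0.001
grasp_force: 3.7
```

Contact is at TCP z 0.104 with about 7 N at tray y 138. Now I'll sweep right.

{"api": "apply_moves", "payload": {"rows": [{"x": 0, "y": -4, "z": 0, "ax": 0, "ay": 0, "az": 0, "gripper": 1}, {"x": 0, "y": -5, "z": 0, "ax": 0, "ay": 0, "az": 0, "gripper": 1}, {"x": 0, "y": -5, "z": 0, "ax": 0, "ay": 0, "az": 0, "gripper": 1}, {"x": 0, "y": -5, "z": 0, "ax": 0, "ay": 0, "az": 0, "gripper": 1}]}}

```text
clock: 3.7
position: [0.4847, 0.1049, 0.1038]
ee_rot: [-0.038, 0.999, 0.001, 0.001]
ft_force: [-0.3, 3.9, 5.8]
grip_width: -0.002
grasp_force: 2.7
```

{"api": "apply_moves", "payload": {"rows": [{"x": 0, "y": -5, "z": 0, "ax": 0, "ay": 0, "az": 0, "gripper": 1}, {"x": 0, "y": -5, "z": 0, "ax": 0, "ay": 0, "az": 0, "gripper": 1}]}}

```text
clock: 3.87
position: [0.4855, 0.0948, 0.1038]
ee_rot: [-0.038, 0.999, 0.001, 0.001]
ft_force: [-0.8, 4.0, 5.3]
grip_width: 0.0
grasp_force: 2.8
```

{"api": "apply_moves", "payload": {"rows": [{"x": 0, "y": -5, "z": 0.1, "ax": 0, "ay": 0, "az": 0, "gripper": 1}, {"x": 0, "y": -5, "z": 0, "ax": 0, "ay": 0, "az": 0, "gripper": 1}, {"x": 0, "y": -5, "z": 0, "ax": 0, "ay": 0, "az": 0, "gripper": 1}]}}

```text
clock: 4.12
position: [0.4867, 0.08, 0.1038]
ee_rot: [-0.038, 0.999, 0.001, 0.001]
ft_force: [-0.2, 5.0, 6.0]
grip_width: -0.0
grasp_force: 3.1
```

{"api": "apply_moves", "payload": {"rows": [{"x": 0, "y": -5, "z": 0, "ax": 0, "ay": 0, "az": 0, "gripper": 1}, {"x": 0, "y": -5, "z": 0, "ax": 0, "ay": 0, "az": 0, "gripper": 1}, {"x": 0, "y": -5, "z": 0, "ax": 0, "ay": 0, "az": 0, "gripper": 1}]}}

```text
clock: 4.37
position: [0.4877, 0.0648, 0.1036]
ee_rot: [-0.038, 0.999, 0.0, 0.001]
ft_force: [-1.2, 3.5, 5.1]
grip_width: -0.005
grasp_force: 2.9
```

{"api": "apply_moves", "payload": {"rows": [{"x": 0, "y": -5, "z": 0, "ax": 0, "ay": 0, "az": 0, "gripper": 1}, {"x": 0, "y": -5, "z": 0, "ax": 0, "ay": 0, "az": 0, "gripper": 1}, {"x": 0, "y": -5, "z": 0, "ax": 0, "ay": 0, "az": 0, "gripper": 1}]}}

```text
clock: 4.62
position: [0.4888, 0.0499, 0.1037]
ee_rot: [-0.038, 0.999, 0.001, 0.001]
ft_force: [-0.5, 4.3, 5.9]
grip_width: -0.003
grasp_force: 2.9
```

{"api": "apply_moves", "payload": {"rows": [{"x": 0, "y": -5, "z": 0.1, "ax": 0, "ay": 0, "az": 0, "gripper": 1}, {"x": 0, "y": -5, "z": 0, "ax": 0, "ay": 0, "az": 0, "gripper": 1}, {"x": 0, "y": -5, "z": 0, "ax": 0, "ay": 0, "az": 0, "gripper": 1}]}}

```text
clock: 4.87
position: [0.49, 0.0351, 0.1036]
ee_rot: [-0.038, 0.999, 0.001, 0.001]
ft_force: [-0.1, 4.7, 6.1]
grip_width: 0.003
grasp_force: 3.3
```

{"api": "apply_moves", "payload": {"rows": [{"x": 0, "y": -5, "z": 0, "ax": 0, "ay": 0, "az": 0, "gripper": 1}, {"x": 0, "y": -5, "z": 0, "ax": 0, "ay": 0, "az": 0, "gripper": 1}, {"x": 0, "y": -5, "z": 0, "ax": 0, "ay": 0, "az": 0, "gripper": 1}]}}

```text
clock: 5.12
position: [0.4912, 0.0202, 0.1036]
ee_rot: [-0.038, 0.999, 0.001, 0.001]
ft_force: [-0.9, 5.1, 7.1]
grip_width: 0.002
grasp_force: 3.4
```

{"api": "apply_moves", "payload": {"rows": [{"x": 0, "y": -5, "z": 0, "ax": 0, "ay": 0, "az": 0, "gripper": 1}, {"x": 0, "y": -5, "z": 0, "ax": 0, "ay": 0, "az": 0, "gripper": 1}, {"x": 0, "y": -5, "z": 0, "ax": 0, "ay": 0, "az": 0, "gripper": 1}]}}

```text
clock: 5.37
position: [0.4923, 0.0052, 0.1036]
ee_rot: [-0.038, 0.999, 0.001, 0.001]
ft_force: [-0.9, 4.4, 6.4]
grip_width: 0.001
grasp_force: 3.0
```

{"api": "apply_moves", "payload": {"rows": [{"x": 0, "y": -4, "z": 0, "ax": 0, "ay": 0, "az": 0, "gripper": 1}, {"x": 0, "y": -4, "z": 0, "ax": 0, "ay": 0, "az": 0, "gripper": 1}]}}

```text
clock: 5.53
position: [0.4922, -0.0039, 0.103]
ee_rot: [-0.038, 0.999, -0.0, -0.0]
ft_force: [-0.3, -0.2, -0.1]
grip_width: -0.001
grasp_force: 0.0
```

The force dropped to zero at tray y of about 10, which matches the notch seen in the image. I'll centre at y of about -2 and go down.

{"api": "apply_moves", "payload": {"rows": [{"x": 0, "y": -5, "z": 0, "ax": 0, "ay": 0, "az": 0, "gripper": 1}, {"x": 0, "y": -5, "z": 0, "ax": 0, "ay": 0, "az": 0, "gripper": 1}, {"x": 0, "y": -2, "z": 0, "ax": 0, "ay": 0, "az": 0, "gripper": 1}, {"x": 0, "y": 0, "z": 0, "ax": 0, "ay": 0, "az": 0, "gripper": 1}]}}

```text
clock: 5.87
position: [0.4932, -0.0159, 0.1029]
ee_rot: [-0.038, 0.999, -0.0, -0.0]
ft_force: [-0.4, 1.1, -0.2]
grip_width: 0.0
grasp_force: 0.0
```

{"api": "apply_moves", "payload": {"rows": [{"x": 0, "y": 0, "z": 2, "ax": 0, "ay": 0, "az": 0, "gripper": 1}, {"x": 0, "y": 0, "z": 2, "ax": 0, "ay": 0, "az": 0, "gripper": 1}, {"x": 0, "y": 0, "z": 2, "ax": 0, "ay": 0, "az": 0, "gripper": 1}, {"x": 0, "y": 0, "z": 0, "ax": 0, "ay": 0, "az": 0, "gripper": 1}]}}

```text
clock: 6.2
position: [0.493, -0.0148, 0.0965]
ee_rot: [-0.038, 0.999, -0.0, -0.0]
ft_force: [-0.2, -0.3, -0.9]
grip_width: 0.001
grasp_force: 0.0
```

{"api": "apply_moves", "payload": {"rows": [{"x": 0, "y": 0, "z": 2, "ax": 0, "ay": 0, "az": 0, "gripper": 1}, {"x": 0, "y": 0, "z": 2, "ax": 0, "ay": 0, "az": 0, "gripper": 1}, {"x": 0, "y": 0, "z": 0, "ax": 0, "ay": 0, "az": 0, "gripper": 1}]}}

```text
clock: 6.45
position: [0.4934, -0.0149, 0.0929]
ee_rot: [-0.038, 0.999, 0.0, 0.0]
ft_force: [0.1, -0.3, 1.7]
grip_width: 0.002
grasp_force: 0.6
```

{"api": "apply_moves", "payload": {"rows": [{"x": 0, "y": 0, "z": 2, "ax": 0, "ay": 0, "az": 0, "gripper": 1}, {"x": 0, "y": 0, "z": 2, "ax": 0, "ay": 0, "az": 0, "gripper": 1}, {"x": 0, "y": 0, "z": 1, "ax": 0, "ay": 0, "az": 0, "gripper": 1}, {"x": 0, "y": 0, "z": 0, "ax": 0, "ay": 0, "az": 0, "gripper": 1}]}}

```text
clock: 6.78
position: [0.4935, -0.0149, 0.0882]
ee_rot: [-0.038, 0.999, 0.0, 0.0]
ft_force: [-1.8, 0.6, 6.2]
grip_width: 0.0
grasp_force: 3.0
```

{"api": "apply_moves", "payload": {"rows": [{"x": 0, "y": 0, "z": 1.5, "ax": 0, "ay": 0, "az": 0, "gripper": 1}, {"x": 0, "y": 0, "z": 1, "ax": 0, "ay": 0, "az": 0, "gripper": 1}, {"x": 0, "y": 0, "z": 0, "ax": 0, "ay": 0, "az": 0, "gripper": 1}]}}

```text
clock: 7.03
position: [0.4934, -0.0149, 0.0865]
ee_rot: [-0.038, 0.999, 0.0, -0.0]
ft_force: [-6.8, 0.4, 15.5]
grip_width: 0.003
grasp_force: 7.8
```

The plate bottomed at 15.5 N. Now I'll lift off straight up.

{"api": "apply_moves", "payload": {"rows": [{"x": 0, "y": 0, "z": 0, "ax": 0, "ay": 0, "az": 0, "gripper": 1}, {"x": 0, "y": 0, "z": -3, "ax": 0, "ay": 0, "az": 0, "gripper": 1}, {"x": 0, "y": 0, "z": -6, "ax": 0, "ay": 0, "az": 0, "gripper": 1}, {"x": 0, "y": 0, "z": -12, "ax": 0, "ay": 0, "az": 0, "gripper": 1}, {"x": 0, "y": 0, "z": -25, "ax": 0, "ay": 0, "az": 0, "gripper": 1}]}}

```text
clock: 7.45
position: [0.4917, -0.0151, 0.1301]
ee_rot: [-0.038, 0.999, -0.0, -0.002]
ft_force: [0.0, 1.4, -0.1]
grip_width: 0.003
grasp_force: 0.0
```

{"api": "apply_moves", "payload": {"rows": [{"x": 0, "y": 0, "z": -35, "ax": 0, "ay": 0, "az": 0, "gripper": 1}, {"x": 0, "y": 0, "z": -35, "ax": 0, "ay": 0, "az": 0, "gripper": 1}, {"x": 0, "y": 0, "z": -30, "ax": 0, "ay": 0, "az": 0, "gripper": 1}, {"x": 0, "y": 0, "z": 0, "ax": 0, "ay": 0, "az": 0, "gripper": 1}, {"x": 0, "y": 0, "z": 0, "ax": 0, "ay": 0, "az": 0, "gripper": 1}]}}

```text
clock: 7.87
position: [0.4942, -0.015, 0.2331]
ee_rot: [-0.038, 0.999, 0.0, 0.002]
ft_force: [-0.1, 0.4, -1.0]
grip_width: -0.004
grasp_force: 0.0
```

```bash
python3 - <<'E'
from h import *
o=get_obs();print(tray(o["position"]),o["ft_force"])
a=camera("scene")["color"][60:330,100:460];b=camera("top")["color"][120:270,100:370]
a=cv2.resize(a,(400,300));b=cv2.resize(b,(540,300))
cv2.imwrite("pics/f.png",np.vstack([cv2.copyMakeBorder(a,0,0,0,140,0),b])[:,:,::-1])
E
```

```text
[np.float64(-117.5), np.float64(-0.7), np.float64(148.1)] [-0.0978107   0.3720952  -1.00934387]
```

View pics/f.png

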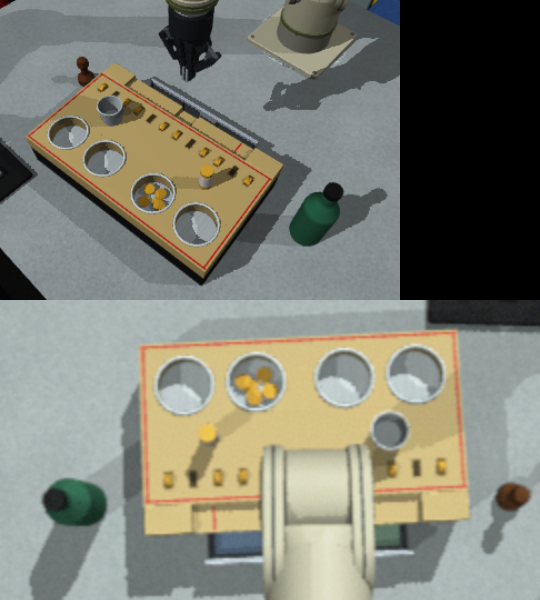

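The drawer is open: its front edge is at about row 560 in the lower view. The cup, roll, flask and stamp are where they stood, and the arm is clear.

```bash
python3 -c "
from workcell import *
print(hand_in())"
```

```text
the job is handed in; nothing more can be done
None
```

The sweep from the left end found the notch at about the middle of the ledge (tray y ≈ -2 mm). I pressed the plate fully down and released it. The drawer is open, nothing else was disturbed, and the job is handed in at about 8 s.

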